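Pull a graphics card from the test bench and stow it in the parts crate

ROBOT

A 6-joint arm with a two-finger parallel gripper is mounted at the origin on the work surface. World frame = base frame: x ahead of the robot, y to its left, z up, the work surface at z = 0. Lengths are in mm, angles in rad, forces in N, time in s.
With the tool pointing down it reaches from about 350 to 950 mm from the base axis. Payload 17.4 kg.
Tool frame: the origin (TCP) lies at the very end of the fingers, on their centre line; the grasp point (between the pads) lies 19 mm behind it; z points along the fingers, y is the direction in which the jaws open and shut (so a half turn about z gives the same grasp; the last joint's range is limited). The gripper opens to 93 mm and grips with 3 to 60 N. Pads are 15 mm wide; open, the fingers measure 128 mm over their backs; the gripper's body (75 mm by 188 mm) begins 65 mm behind the grasp point.
Start: joints at [-1.367, 0.116, 1.442, -0, 1.584, -0.038], TCP at [161.619, -655.371, 218.646] pointing down, gripper open.
Joint ranges: [-2.83, 2.83], [-0.83, 2.19], [0.07, 2.5], [-1.14, 4.28], [0.01, 3], [-2.97, 2.97]. Speed limits (rad/s): [1.89, 1.89, 2.22, 3.14, 3.14, 3.14].

INTERFACE

Orientations are given as a unit quaternion [x, y, z, w].
In Python, from rig import arm, grab_frame, camera_info, sign_off gives the robot as it stands.
- The arm moves only by the tool carry_out, never from a script. Its argument "steps" is one flat list of numbers, 5 for each row, row after row: the opening, from -1 (shut) to 1 (fully open), then the shift along the tool's x, y, z in units of 40 mm (1.0 is 40 mm), then the turn about the tool's z in rad. A call has 1 to 10 rows; each row shifts and turns the commanded pose from where the row before left it, along the tool's axes as they then stand; what a row does not reach is not made up. A row lasts 1/8 s, in which the tool goes at most 62.5 mm and 10.7 degrees, less where a joint would pass 70% of its speed; a pose out of reach is approached as far as the arm can. A call is refused whole if a number of a shift passes 1 or a number of a turn 0.188, either way. A call with a gripper value outside its range is refused whole. The fingers move at their own pace and stop on an object; "grip_force" is the grip in N (left out, the last holds). Time passes only in rows, so rows that do not move let the fingers close. It gives the time, the measured TCP pose, the force and the opening at its end, in the units of the state.
- arm.get_obs(): the state, without advancing time (a new reading comes with each control period).
- grab_frame(name): name is "scene" or "side" or "wrist"; returns the picture (384x512x3 uint8, red, green, blue); there is no depth.
- camera_info(name): a dict with "K" (3x3 intrinsics, pixels), "R" (3x3) and "t" (3): a world point X has camera coordinates R X + t. Camera axes: x right, y down, z forward; pixel columns grow to the right and rows downward; lengths in mm; the calibration is good to about 2 mm. The wrist camera is an equidistant fisheye: a pixel r from the principal point sees the ray r / f radians off the axis. A picture is of the moment at which its call begins: read the wrist's pose just before it. camera_info takes no time and is no camera call; for the wrist camera it gives the pose at the moment of the call.
- sign_off(): hands the job in, once; it reports no verdict.
The state is a dict: "clock": time; "q": joint angles; "qd": joint speeds; "joint_torque": joint torques, N m; "tcp_pos": TCP position; "tool_rot": TCP orientation; "contact_force": force on the tool from outside, world axes, zero at the start; "wrist_torque": the same for the moment, N m; "opening": opening from 0.0 (shut) to 1.0 (fully open).
Only numpy, scipy, OpenCV 4.12 (cv2) and the standard library are available. Lean on these libraries where they do the work, as an engineer would, in place of code of your own. Each camera call takes 0.05 s, during which the arm holds its last target. There are 200 camera calls.

TASK

Pull the black parts crate towards you until it stands wholly on the repair mat. Then swing the card retainer on the computer test bench fully up, draw the tall graphics card straight up out of its slot, and lower it, upright and foot down, all the way into the empty narrow middle compartment of the crate before letting go. Finally swing the retainer back down fully shut; leave the network card seated, the crate's other contents inside it, and the other things on the bench where they are.

Things in the scene. Friction and masses are not known exactly. Their poses are not given: they have to be found in the camera images.
- mat: Thin dark repair mat lying on the bench to the robot's right, 280 mm along its x (away from the robot) by 360 mm along its y, 1 mm thick, fixed. Origin at its centre, on the bench top.
- crate: Loose open black box, about 0.9 kg full, slides with 3 to 6 N; at least 70 mm of free bench beyond it. Walls 170 (x) by 260 mm (y) outside, 60 high, 4 thick; the rim, 5 thick, juts out 8 mm all round. Two dividers along y, 3 thick, tops 48 mm above the bench, at x = -16.5 and +16.5 mm. Origin: centre of the underside; x away from the robot, y left, z up.
- crate_slot (a point): Middle of the floor of the crate's empty middle compartment, 4 mm above the bench, above the crate's origin. The compartment is 30 mm wide (x), 252 mm long (y), open at the top. The compartments before and behind it are 63 mm wide and hold one loose thing each, lower than 48 mm. Axes are the crate's.
- crate_lip (a point): Outer top edge of the crate's far rim, at the middle of its length: 60 mm above the bench, 93 mm along the crate's x from its centre. Fingertips hooked down behind it can drag the crate.
- crate_far_left (a point): Far left outside bottom corner of the crate's walls (crate x +85 mm, y +130 mm from its centre).
- crate_far_right (a point): Far right outside bottom corner of the crate's walls (crate x +85 mm, y -130 mm).
- crate_near_left (a point): Near left outside bottom corner of the crate's walls (crate x -85 mm, y +130 mm).
- crate_near_right (a point): Near right outside bottom corner of the crate's walls (crate x -85 mm, y -130 mm).
- heatsink: Bare finned aluminium heatsink, 50 x 100 x 42 mm, loose in one of the crate's outer compartments. Origin at the centre of its underside.
- adapter: Black plastic power adapter, 46 x 110 x 34 mm, loose in the crate's other outer compartment. Origin at the centre of its underside.
- bench_pc: Open computer test bench with a green board, fixed, on the robot's left: tray 264 x 264 mm, board top 31 mm above the bench. Origin on the bench top under its centre; x away from the robot, y left. Two long card slots, 11 mm tall, along y at x = -44 and -105 mm, middle at y +30 mm: one holds the graphics card, the other the network card. CPU fan at x +9 to +101 mm, 84 mm high.
- retainer (a joint): Card retainer: steel bar 150 x 12 x 8 mm along the left edge of the test bench, hinged at its far end. 0 = shut: level, 1.5 mm above the cards' bracket tabs, so that no card can come out; grows as its near end swings up, to 1.5 rad (near upright). It stays where it is left; about 1.5 N at the thumb tab moves it.
- retainer_hinge (a point): Hinge axis of the retainer, at its far end, 145.5 mm above the bench, along the test bench's y; this point's axes are the test bench's. Below the bar, a rail on two posts (top 137 mm above the bench, 12 mm wide, test bench y 126 to 138 mm) carries the bracket tabs in notches.
- retainer_tab (a point): Centre of the upturned black thumb tab at the retainer's free near end: 16 mm along the bar, 12 mm across (y), top 12 mm above this point. Shut, it lies 145 mm nearer the robot than the hinge (along the test bench's x) and 16 mm higher; it turns with the bar. It can be pinched from above by its two y sides; the bar then turns between the fingers.
- gcard_center (a point): Centre of the graphics card: board with a grey shroud and fan, 168 mm long (its y), 107 tall (its z, up), 16 thick (its x), 0.2 to 0.45 kg, balanced about here. Seated, its top edge is 141 mm above the bench. At its +y end a steel bracket, 15 mm wide, as tall as the card, has a tab 12 mm long jutting outward. Needs only its weight to slide up.
- gcard_foot (a point): Very bottom of the graphics card, 53.5 mm straight below its centre; axes are the card's. The foot is a connector 86 mm long and 3 mm thick, sitting 8 mm deep in the slot (channel 5 mm wide).
- netcard_center (a point): Middle of the network card in the other long slot: bare green board 138 mm long and 68 mm tall with a small heatsink and a bracket as tall as the graphics card's. To be left seated.
- screwdriver: Screwdriver 190 mm long lying on the bench between the robot and the test bench. To be left alone.
- ssd: Flat dark drive 70 x 100 x 7 mm lying on the bench in front of the test bench. To be left alone.
- mug: White mug, 95 mm tall, standing right of the mat. To be left alone.
- multimeter: Black multimeter 85 x 165 x 40 mm lying left of the test bench. To be left alone.

How it is judged:
By the outcome, as a careful person would: the job done as asked, in the order asked, and still so for the second after the job is handed in, with the robot touching nothing.
It also fails if it takes over 72 s, if anything falls off the work surface, if the arm or the gripper's body presses on something with over 40 N, if the wrist force passes 120 N, or if a joint passes its speed limit or range.

## Working session

There is one attempt and no reset: what is moved stays moved. The work goes in short steps, Python scripts to look and compute and a tool call to move; the robot and the scene stay as the last step left them, time stands still between calls to the robot, and variables do not carry over. Pictures are saved under pics/ and viewed, about 8 in all and at most 12, crops included, and the job is handed in when it is done.

Besides the shell and the picture viewer there is one more tool, called after "Request:" by a JSON object that holds its "api" and its "payload". carry_out: Moves the arm, as the interface text tells. Its arguments: {"type":"object","properties":{"steps":{"type":"array","items":{"type":"number"}},"grip_force":{"type":"number"}},"required":["steps"]}

```bash
mkdir -p pics; ls; cat > h.py <<'E'
import numpy as np, cv2
from rig import arm, grab_frame, camera_info, sign_off
def save(name,f):
    im=grab_frame(name); cv2.imwrite('pics/'+f,im[:,:,::-1]); return im
def ray(name,u,v,ci=None):
    c=ci or camera_info(name); K,R,t=map(np.array,(c['K'],c['R'],c['t']))
    x=(u-K[0,2])/K[0,0]; y=(v-K[1,2])/K[1,1]
    if name=='wrist':
        r=np.hypot(x,y); s=np.sin(r)/r if r>1e-9 else 1; d=np.array([x*s,y*s,np.cos(r)])
    else: d=np.array([x,y,1.])
    return -R.T@t, R.T@d
def at_z(name,u,v,z,ci=None):
    o,d=ray(name,u,v,ci); return (o+d*(z-o[2])/d[2]).round(1)
def proj(name,X,ci=None):
    c=ci or camera_info(name); K,R,t=map(np.array,(c['K'],c['R'],c['t']))
    p=R@np.array(X,float)+t
    if name=='wrist':
        r=np.hypot(p[0],p[1]); th=np.arctan2(r,p[2]); a=p[0]/r*th; b=p[1]/r*th
    else: a,b=p[0]/p[2],p[1]/p[2]
    return np.array([K[0,0]*a+K[0,2],K[1,1]*b+K[1,2]]).round(1)
E
python3 - <<'E'
from h import *
ims=[cv2.resize(save(n,n+'0.png'),(800,600),interpolation=cv2.INTER_CUBIC) for n in('scene','side','wrist')]
for n,i in zip(('scene','side','wrist'),ims): cv2.imwrite(f'pics/{n}0b.png',i[:,:,::-1])
for n in('scene','side','wrist'):
    c=camera_info(n); R=np.array(c['R']); print(n,np.array(c['K']).round(1).tolist(),(-R.T@np.array(c['t'])).round(),R.round(2).tolist())
o=arm.get_obs();print(o['clock'],o['tcp_pos'],o['tool_rot'],o['opening'])
E
```

```text
pics
scene [[402.1, 0.0, 258.0], [0.0, 402.1, 192.6], [0.0, 0.0, 1.0]] [1322.  439. 1170.] [[-0.52, 0.85, 0.02], [0.64, 0.4, -0.66], [-0.57, -0.33, -0.76]]
side [[390.5, 0.0, 259.2], [0.0, 390.5, 191.6], [0.0, 0.0, 1.0]] [-86. 683. 762.] [[-0.73, -0.68, 0.02], [-0.4, 0.4, -0.82], [0.55, -0.61, -0.57]]
wrist [[297.3, 0.0, 257.7], [0.0, 297.3, 193.3], [0.0, 0.0, 1.0]] [ 226. -640.  385.] [[0.24, -0.97, -0.0], [-0.94, -0.23, 0.24], [-0.23, -0.06, -0.97]]
0.15 [ 161.58381483 -655.19772418  218.10225984] [ 9.92699323e-01  1.20614504e-01 -4.24418673e-05 -4.40455511e-04] 1.0024301570904128
```

View pics/scene0b.png

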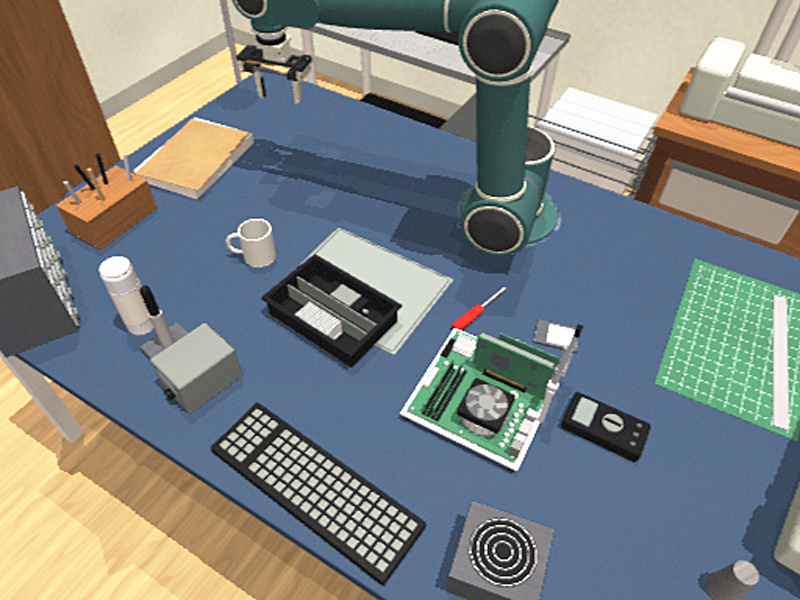

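View pics/side0b.png

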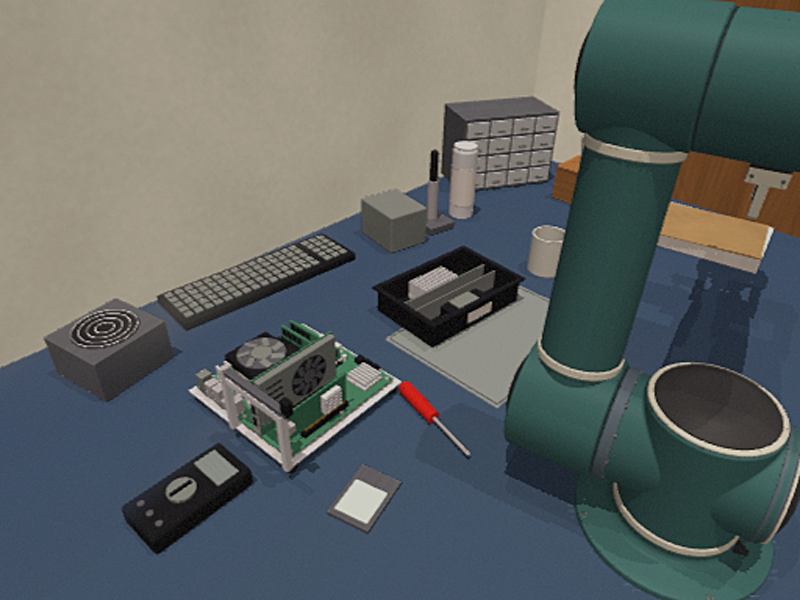

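```bash
python3 - <<'E'
from h import *
s=1.5625
def q(n,lst,z):
    for u,v in lst: print(n,(u,v),z,at_z(n,u/s,v/s,z))
print('mat');q('scene',[(338,229),(452,282),(393,352)],1);q('side',[(500,402),(388,340)],1)
print('crate rim');q('scene',[(312,255),(402,305),(352,362),(265,298)],60);q('side',[(460,248),(525,281),(436,344),(375,290)],60)
print('tray');q('scene',[(440,328),(402,410),(518,468)],15);q('side',[(400,381),(290,470),(192,393)],15)
print('bar');q('scene',[(581,327)],165);q('side',[(286,403)],165)
E
```

```text
mat
scene (338, 229) 1 [ 320.4 -359.3    1. ]
scene (452, 282) 1 [326.5  -2.1   1. ]
scene (393, 352) 1 [591.9 -12.    1. ]
side (500, 402) 1 [318.2 -22.    1. ]
side (388, 340) 1 [584.5  -9.7   1. ]
crate rim
scene (312, 255) 60 [ 483.3 -318.3   60. ]
scene (402, 305) 60 [503.1 -43.3  60. ]
scene (352, 362) 60 [698.3 -49.8  60. ]
scene (265, 298) 60 [ 655.9 -325.1   60. ]
side (460, 248) 60 [ 653.7 -320.3   60. ]
side (525, 281) 60 [ 465.1 -307.5   60. ]
side (436, 344) 60 [461.2  -9.4  60. ]
side (375, 290) 60 [668.6 -56.9  60. ]
tray
scene (440, 328) 15 [482.8  49.7  15. ]
scene (402, 410) 15 [719.  90.  15.]
scene (518, 468) 15 [709.6 354.3  15. ]
side (400, 381) 15 [473.2  73.5  15. ]
side (290, 470) 15 [455.5 337.6  15. ]
side (192, 393) 15 [712.9 350.4  15. ]
bar
scene (581, 327) 165 [434.5 344.6 165. ]
side (286, 403) 165 [442.8 338.3 165. ]
```

```bash
python3 - <<'E'
import cv2
a=cv2.imread('pics/scene0.png')[195:310,245:425]; cv2.imwrite('pics/c1.png',cv2.resize(a,None,fx=4.4,fy=4.4,interpolation=cv2.INTER_CUBIC))
E
```

```text
(no output)
```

View pics/c1.png

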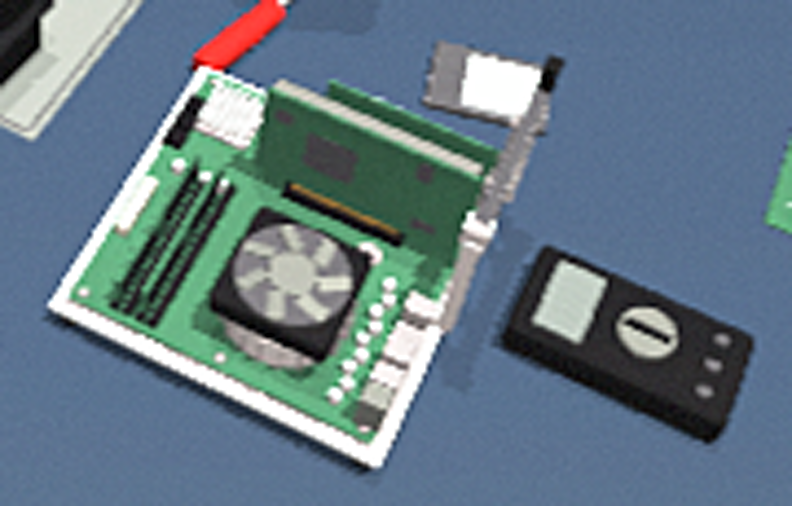

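```bash
cat >> h.py <<'E'
from scipy.spatial.transform import Rotation as Ro
def state(): 
    o=arm.get_obs(); R=Ro.from_quat(o['tool_rot']).as_matrix()
    return o,np.array(o['tcp_pos']),R
def plan(P,yaw=None,maxs=0.9):
    """turn first, then n equal rows in tool axes"""
    o,p,R=state(); y0=np.arctan2(R[1,0],R[0,0]); turn=0
    if yaw is not None: turn=-((yaw-y0+np.pi)%(2*np.pi)-np.pi)
    R=R@Ro.from_euler('z',turn).as_matrix()
    d=R.T@(np.array(P)-p)/40; n=int(np.ceil(max(abs(d))/maxs)); 
    print('clock',round(o['clock'],2),'tcp',p.round(1),'yaw',round(y0,4),'| turn',round(turn,4),'total',d.round(3),'n',n,'each',(d/max(n,1)).round(3))
E
python3 - <<'E'
from h import *
plan((650,-185,240),-0.06)
E
```

```text
clock 0.15 tcp [ 161.6 -655.2  218.1] yaw 0.2418 | turn 0.3018 total [ 11.483 -12.466  -0.54 ] n 14 each [ 0.82  -0.89  -0.039]
```

Request:
{"api": "carry_out", "payload": {"steps": [1, 0, 0, -0.2, 0.15, 1, 0, 0, -0.2, 0.15, 1, 0.82, -0.89, 0, 0, 1, 0.82, -0.89, 0, 0, 1, 0.82, -0.89, 0, 0, 1, 0.82, -0.89, 0, 0, 1, 0.82, -0.89, 0, 0, 1, 0.82, -0.89, 0, 0, 1, 0.82, -0.89, 0, 0, 1, 0.82, -0.89, 0, 0]}}

```text
clock: 1.4
tcp_pos: [441.0, -385.0, 234.5]
tool_rot: [1.0, -0.029, -0.0, -0.0]
contact_force: [-0.1, -0.2, 0.4]
opening: 1.0
```

Request:
{"api": "carry_out", "payload": {"steps": [1, 0.82, -0.89, 0, 0, 1, 0.82, -0.89, 0, 0, 1, 0.82, -0.89, 0, 0, 1, 0.82, -0.89, 0, 0, 1, 0.82, -0.89, 0, 0, 1, 0.82, -0.89, 0, 0, 1, 0, 0, 0, 0]}}

```text
clock: 2.28
tcp_pos: [650.5, -182.2, 233.6]
tool_rot: [1.0, -0.028, -0.001, -0.0]
contact_force: [0.0, 0.1, 0.7]
opening: 1.002
```

```bash
python3 - <<'E'
from h import *
import json
o,p,R=state();print(o['clock'],p.round(1),R.round(3).tolist(),np.array(o['contact_force']).round(1))
ci=camera_info('wrist'); im=save('wrist','w1.png'); json.dump({k:np.array(v).tolist() for k,v in ci.items() if k in'KRt'},open('w1.json','w'))
cv2.imwrite('pics/w1b.png',cv2.resize(im,(800,600),interpolation=cv2.INTER_CUBIC)[:,:,::-1])
E
```

```text
2.275 [ 650.5 -182.2  233.6] [[0.998, -0.055, -0.001], [-0.055, -0.998, 0.001], [-0.001, -0.001, -1.0]] [0.  0.1 0.7]
```

View pics/w1b.png

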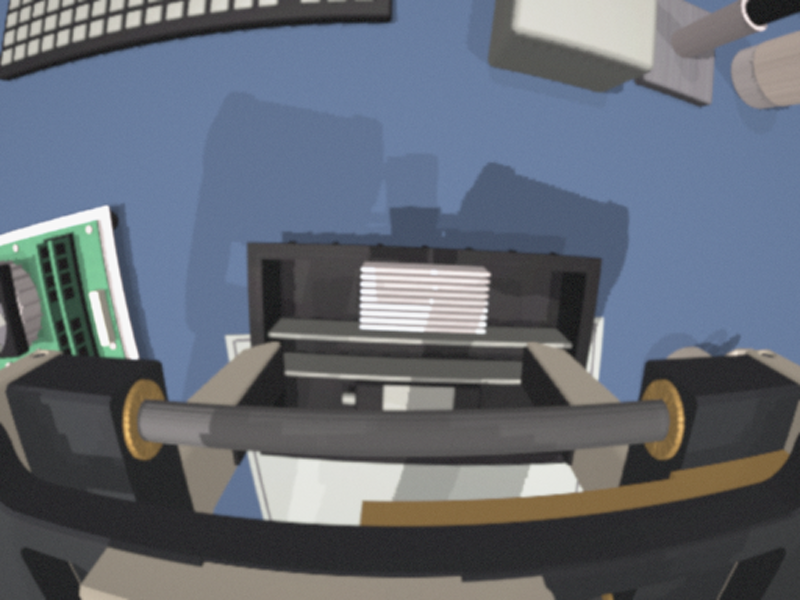

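```bash
python3 - <<'E'
from h import *
import json
ci=json.load(open('w1.json')); s=1.5625
for u,v,z in [(248,243,60),(601,259,60),(108,207,15),(272,330,48),(572,346,48),(226,336,1),(604,318,1),(110,207,25)]: print((u,v),at_z('wrist',u/s,v/s,z,ci))
E
```

```text
(248, 243) [684.9 -66.1  60. ]
(601, 259) [ 658.4 -339.7   60. ]
(108, 207) [729.3  94.6  15. ]
(272, 330) [611.2 -73.4  48. ]
(572, 346) [ 583.1 -321.9   48. ]
(226, 336) [593.1 -10.8   1. ]
(604, 318) [ 591.2 -372.     1. ]
(110, 207) [728.6  84.9  25. ]
```

```bash
python3 - <<'E'
from h import *
plan((718,-198,233.6),0.0); plan((718,-198,35),0.0)
E
```

```text
clock 2.33 tcp [ 649.6 -183.5  233.9] yaw -0.0562 | turn -0.0562 total [1.711 0.364 0.005] n 2 each [0.855 0.182 0.003]
clock 2.33 tcp [ 649.6 -183.5  233.9] yaw -0.0562 | turn -0.0562 total [1.716 0.365 4.97 ] n 6 each [0.286 0.061 0.828]
```

Request:
{"api": "carry_out", "payload": {"steps": [1, 0, 0, 0, -0.056, 1, 0.86, 0.18, 0, 0, 1, 0.86, 0.18, 0, 0, 1, 0, 0, 0.9, 0, 1, 0, 0, 0.9, 0, 1, 0, 0, 0.9, 0, 1, 0, 0, 0.9, 0, 1, 0, 0, 0.9, 0, 1, 0, 0, 0.45, 0, 1, 0, 0, 0, 0]}}

```text
clock: 3.58
tcp_pos: [717.1, -199.5, 35.9]
tool_rot: [1.0, -0.001, -0.001, -0.0]
contact_force: [0.4, -0.1, -0.0]
opening: 1.002
```

Request:
{"api": "carry_out", "payload": {"steps": [1, -0.2, 0, 0, 0, 1, -0.2, 0, 0, 0, 1, -0.2, 0, 0, 0, 1, -0.2, 0, 0, 0, 1, -0.2, 0, 0, 0, 1, -0.2, 0, 0, 0, 1, -0.25, 0, 0, 0, 1, -0.25, 0, 0, 0]}}

```text
clock: 4.58
tcp_pos: [650.0, -198.7, 37.2]
tool_rot: [1.0, -0.001, 0.001, -0.0]
contact_force: [5.3, -0.5, -0.3]
opening: 1.001
```

Request:
{"api": "carry_out", "payload": {"steps": [1, -0.25, 0, 0, 0, 1, -0.25, 0, 0, 0, 1, -0.25, 0, 0, 0, 1, -0.25, 0, 0, 0, 1, -0.25, 0, 0, 0, 1, -0.25, 0, 0, 0, 1, -0.25, 0, 0, 0, 1, -0.25, 0, 0, 0, 1, -0.1, 0, 0, 0, 1, 0.2, 0, 0, 0]}}

```text
clock: 5.82
tcp_pos: [573.5, -198.8, 37.0]
tool_rot: [1.0, -0.001, 0.0, 0.0]
contact_force: [0.1, -0.1, 0.5]
opening: 0.999
```

```bash
python3 - <<'E'
from h import *
plan((585,-198,240)); plan((420,300,330),0.05)
E
```

```text
clock 5.83 tcp [ 573.5 -198.8   37. ] yaw -0.0025 | turn 0 total [ 0.288 -0.02  -5.076] n 6 each [ 0.048 -0.003 -0.846]
clock 5.83 tcp [ 573.5 -198.8   37. ] yaw -0.0025 | turn -0.0525 total [ -3.209 -12.645  -7.329] n 15 each [-0.214 -0.843 -0.489]
```

Request:
{"api": "carry_out", "payload": {"steps": [1, 0.3, 0, 0, 0, 1, 0, 0, -0.9, 0, 1, 0, 0, -0.9, 0, 1, 0, 0, -0.9, 0, 1, 0, 0, -0.9, 0, 1, 0, 0, -0.9, 0, 1, 0, 0, -0.9, 0, 1, 0, 0, 0, 0]}}

```text
clock: 6.82
tcp_pos: [587.2, -199.0, 255.7]
tool_rot: [1.0, -0.001, 0.002, 0.001]
contact_force: [-0.2, 0.7, -0.4]
opening: 0.996
```

```bash
cat >> h.py <<'E'
import json
def wsnap(f):
    ci=camera_info('wrist'); im=save('wrist',f+'.png'); json.dump({k:np.array(v).tolist() for k,v in ci.items() if k in'KRt'},open(f+'.json','w'))
    return im
E
python3 - <<'E'
from h import *
wsnap('w2')
plan((380,230,300),0.05)
E
```

```text
clock 6.88 tcp [ 586.7 -198.9  253.5] yaw -0.002 | turn -0.052 total [ -4.624 -10.966  -1.175] n 13 each [-0.356 -0.844 -0.09 ]
```

Request:
{"api": "carry_out", "payload": {"steps": [1, 0, 0, -0.3, -0.052, 1, -0.36, -0.84, -0.1, 0, 1, -0.36, -0.84, -0.1, 0, 1, -0.36, -0.84, -0.1, 0, 1, -0.36, -0.84, -0.1, 0, 1, -0.36, -0.84, -0.1, 0, 1, -0.36, -0.84, -0.1, 0, 1, -0.36, -0.84, -0.1, 0, 1, -0.36, -0.84, 0, 0, 1, -0.36, -0.84, 0, 0]}}

```text
clock: 8.12
tcp_pos: [440.8, 97.9, 291.5]
tool_rot: [1.0, 0.025, -0.001, 0.0]
contact_force: [0.3, 0.5, 0.5]
opening: 1.003
```

Request:
{"api": "carry_out", "payload": {"steps": [1, -0.36, -0.84, 0, 0, 1, -0.36, -0.84, 0, 0, 1, -0.36, -0.84, 0, 0, 1, -0.36, -0.84, 0, 0, 1, 0, 0, 0, 0]}}

```text
clock: 8.75
tcp_pos: [376.3, 229.8, 291.5]
tool_rot: [1.0, 0.026, -0.001, 0.0]
contact_force: [0.1, -0.3, 0.6]
opening: 1.003
```

```bash
python3 - <<'E'
from h import *
im=wsnap('w3'); a=cv2.imread('pics/w2.png')
cv2.imwrite('pics/w3b.png',cv2.resize(im,(800,600),interpolation=cv2.INTER_CUBIC)[:,:,::-1])
cv2.imwrite('pics/w2b.png',cv2.resize(a,(800,600),interpolation=cv2.INTER_CUBIC))
o,p,R=state();print(o['clock'],p.round(1))
E
```

```text
8.8 [376.8 228.8 291.6]
```

View pics/w3b.png

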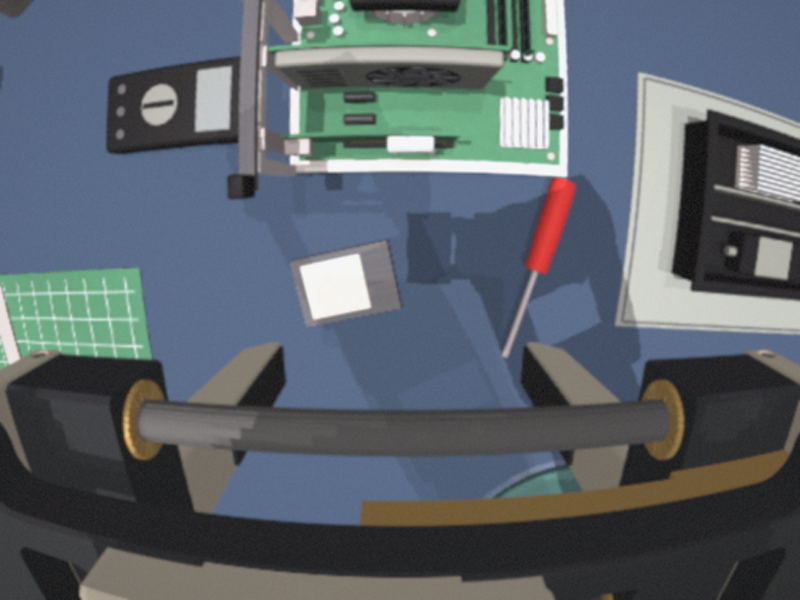

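View pics/w2b.png

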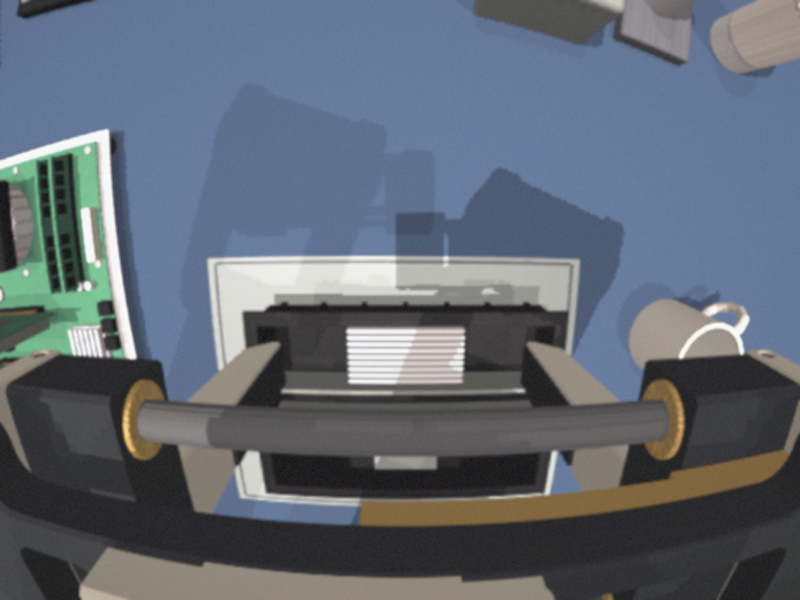

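```bash
python3 - <<'E'
from h import *
a=cv2.imread('pics/w3.png')[0:140,140:370]; cv2.imwrite('pics/c3.png',cv2.resize(a,None,fx=3.4,fy=3.4,interpolation=cv2.INTER_CUBIC))
s=1.5625
ci=json.load(open('w2.json'))
for u,v,z in [(245,311,60),(568,313,60),(208,259,1),(579,259,1),(108,131,15),(283,390,48),(526,392,48)]: print((u,v),at_z('wrist',u/s,v/s,z,ci))
E
```

```text
(245, 311) [556.6 -67.2  60. ]
(568, 313) [ 554.4 -339.8   60. ]
(208, 259) [593.2 -10.4   1. ]
(579, 259) [ 592.2 -369.9    1. ]
(108, 131) [729.8  94.7  15. ]
(283, 390) [479.5 -91.6  48. ]
(526, 392) [ 477.  -311.7   48. ]
```

View pics/c3.png

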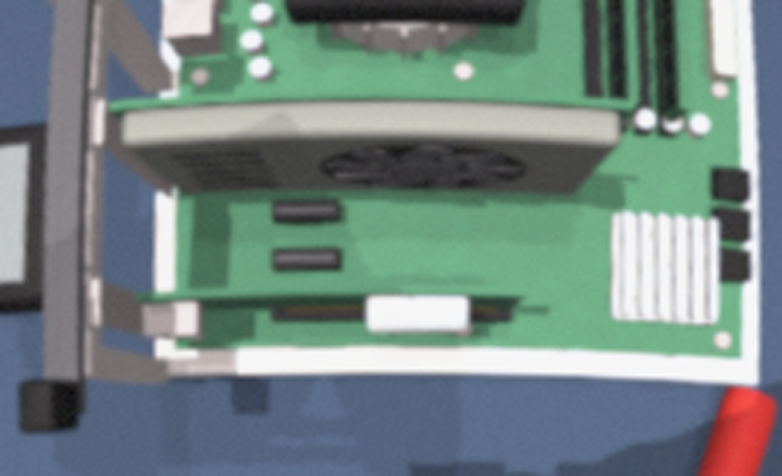

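```bash
python3 - <<'E'
from h import *
ci=json.load(open('w3.json'))
for n,x,y,z in [('shroud nearL',122,143,141),('nearR',618,143,141),('farL',122,112,141),('farR',618,110,141),('pcbL',108,104,141),('pcbR',632,98,141),('tray NR',752,382,15),('tray NRz',752,382,25),('tab topL far',22,385,170),('tab topR near',75,395,170),('tab topc',50,387,173),('barR@y100',90,100,149),('barL@100',55,100,149),('barR350',85,350,149),('barL350',45,350,149),('netL',140,297,141-39),('netR',520,297,102),('ram',748,355,15)]:
    print(n,at_z('wrist',140+x/3.4,y/3.4,z,ci))
E
```

```text
shroud nearL [528.  326.3 141. ]
nearR [534.7 168.5 141. ]
farL [538.8 327.2 141. ]
farR [546.1 168.9 141. ]
pcbL [541.9 332.2 141. ]
pcbR [551.  164.4 141. ]
tray NR [468.4  75.   15. ]
tray NRz [467.8  78.6  25. ]
tab topL far [447.6 344.9 170. ]
tab topR near [444.5 327.9 170. ]
tab topc [446.9 334.8 173. ]
barR@y100 [541.1 335.8 149. ]
barL@100 [541.9 347.8 149. ]
barR350 [458.9 332.  149. ]
barL350 [459.1 345.5 149. ]
netL [480.5 327.2 102. ]
netR [485.4 193.  102. ]
ram [480.5  77.8  15. ]
```

```bash
python3 - <<'E'
from h import *
plan((442,338.5,215),0.045)
E
```

```text
clock 8.8 tcp [376.8 228.8 291.6] yaw 0.0519 | turn 0.0069 total [ 1.754 -2.667  1.91 ] n 3 each [ 0.585 -0.889  0.637]
```

Request:
{"api": "carry_out", "payload": {"steps": [0, 0.58, -0.89, 0.64, 0.007, 0, 0.58, -0.89, 0.64, 0, 0, 0.58, -0.89, 0.64, 0, 0, 0, 0, 0, 0, 0, 0, 0, 0.6, 0, 0, 0, 0, 0.6, 0, 0, 0, 0, 0.5, 0, 0, 0, 0, 0, 0]}}

```text
clock: 9.8
tcp_pos: [441.5, 337.1, 146.7]
tool_rot: [1.0, 0.021, -0.001, 0.001]
contact_force: [-0.3, -1.0, -0.1]
opening: 0.5
```

```bash
python3 - <<'E'
from h import *
plan((442,338.5,147),0.045)
a=save('scene','s2.png')[190:270,330:400]; b=save('side','d2.png')[200:320,120:260]
cv2.imwrite('pics/s2b.png',np.hstack([cv2.resize(a,(400,457),interpolation=3),cv2.resize(b,(400,457),interpolation=3)])[:,:,::-1])
E
```

```text
clock 9.8 tcp [441.5 337.1 146.7] yaw 0.0422 | turn -0.0028 total [ 0.013 -0.035 -0.008] n 1 each [ 0.013 -0.035 -0.008]
```

View pics/s2b.png

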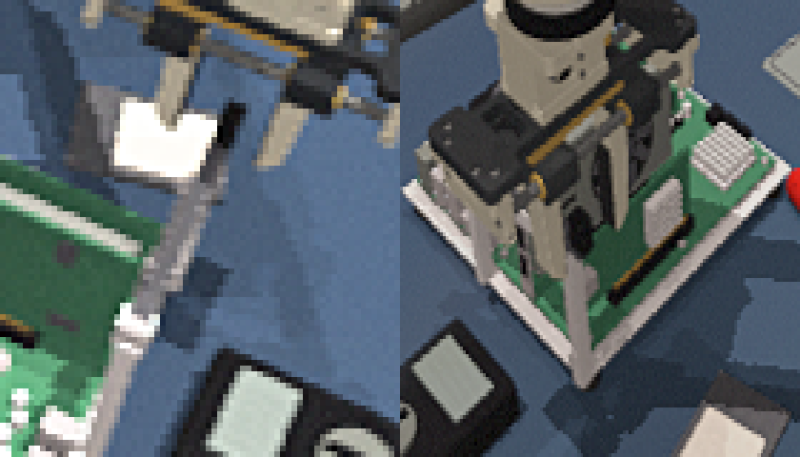

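Request:
{"api": "carry_out", "payload": {"steps": [-1, 0, 0, 0, 0, -1, 0, 0, 0, 0, -1, 0, 0, 0, 0, -1, 0, 0, 0, 0], "grip_force": 10}}

```text
clock: 10.4
tcp_pos: [441.8, 339.1, 148.2]
tool_rot: [1.0, 0.022, 0.0, -0.001]
contact_force: [0.5, 20.1, -3.2]
opening: 0.136
```

```bash
python3 - <<'E'
import numpy as np
t=np.linspace(0,1.5,16); x=145*(1-np.cos(t))+16*np.sin(t); z=145*np.sin(t)-16*(1-np.cos(t))
print([(round(a,2),round(-b,2)) for a,b in zip(np.diff(x)/40,np.diff(z)/40)],x[-1],z[-1])
E
```

```text
[(np.float64(0.06), np.float64(-0.36)), (np.float64(0.09), np.float64(-0.35)), (np.float64(0.13), np.float64(-0.34)), (np.float64(0.16), np.float64(-0.33)), (np.float64(0.19), np.float64(-0.31)), (np.float64(0.22), np.float64(-0.29)), (np.float64(0.25), np.float64(-0.26)), (np.float64(0.28), np.float64(-0.24)), (np.float64(0.3), np.float64(-0.21)), (np.float64(0.32), np.float64(-0.18)), (np.float64(0.33), np.float64(-0.15)), (np.float64(0.35), np.float64(-0.11)), (np.float64(0.36), np.float64(-0.08)), (np.float64(0.36), np.float64(-0.04)), (np.float64(0.36), np.float64(-0.0))] 150.70302554384796 129.76856828427114
```

Request:
{"api": "carry_out", "payload": {"steps": [-1, 0, -0.05, 0, 0, -1, 0, 0, 0, 0]}}

```text
clock: 10.65
tcp_pos: [441.7, 340.0, 148.0]
tool_rot: [1.0, 0.021, 0.0, 0.0]
contact_force: [-0.7, -0.5, 1.6]
opening: 0.127
```

Request:
{"api": "carry_out", "payload": {"steps": [-1, 0.06, 0, -0.36, 0, -1, 0.09, 0, -0.35, 0, -1, 0.13, 0, -0.34, 0, -1, 0.16, 0, -0.33, 0, -1, 0.19, 0, -0.31, 0, -1, 0.22, 0, -0.29, 0, -1, 0.25, 0, -0.26, 0, -1, 0, 0, 0, 0]}}

```text
clock: 11.65
tcp_pos: [486.7, 342.1, 238.6]
tool_rot: [1.0, 0.021, 0.001, -0.0]
contact_force: [-0.6, 3.6, 3.8]
opening: 0.126
```

Request:
{"api": "carry_out", "payload": {"steps": [-1, 0.28, 0, -0.24, 0, -1, 0.3, 0, -0.21, 0, -1, 0.32, 0, -0.18, 0, -1, 0.33, 0, -0.15, 0, -1, 0.35, 0, -0.11, 0, -1, 0.36, 0, -0.08, 0, -1, 0.36, 0, -0.04, 0, -1, 0.36, 0, 0, 0, -1, 0, 0, 0, 0]}}

```text
clock: 12.78
tcp_pos: [592.8, 347.1, 278.1]
tool_rot: [1.0, 0.022, 0.0, -0.001]
contact_force: [0.5, 8.6, 2.6]
opening: 0.131
```

Request:
{"api": "carry_out", "payload": {"steps": [-1, 0.12, -0.03, 0.0, 0, -1, 0.1, -0.03, 0, 0, -1, 0, 0, 0, 0]}}

```text
clock: 13.15
tcp_pos: [600.7, 347.9, 277.6]
tool_rot: [1.0, 0.021, -0.001, 0.001]
contact_force: [-5.3, -7.8, 1.0]
opening: 0.128
```

Request:
{"api": "carry_out", "payload": {"steps": [0.1, 0, 0, 0, 0, 0.1, 0, 0, 0, 0, 0.1, 0, 0, -0.5, 0, 0.1, 0, 0, -0.9, 0, 0.1, 0, 0, -0.4, -0.15], "grip_force": 8}}

```text
clock: 13.78
tcp_pos: [600.8, 349.3, 353.9]
tool_rot: [0.995, 0.098, 0.002, -0.001]
contact_force: [-0.1, 0.4, 0.4]
opening: 0.544
```

```bash
python3 - <<'E'
from h import *
print(state()[0]['q'],state()[0]['opening'])
plan((539,245,349),1.615)
E
```

```text
[ 4.89922862e-01  1.55311521e-01  1.18166319e+00 -8.04259404e-05
  1.80091525e+00  1.86538592e+00] 0.5440552054580781
clock 13.78 tcp [600.8 349.3 353.9] yaw 0.1953 | turn -1.4197 total [-2.536 -1.66   0.114] n 3 each [-0.845 -0.553  0.038]
```

Request:
{"api": "carry_out", "payload": {"steps": [0.1, 0, 0, 0, -0.1775, 0.1, 0, 0, 0, -0.1775, 0.1, 0, 0, 0, -0.1775, 0.1, 0, 0, 0, -0.1775, 0.1, 0, 0, 0, -0.1775, 0.1, 0, 0, 0, -0.1775, 0.1, 0, 0, 0, -0.1775, 0.1, 0, 0, 0, -0.1775, 0.1, 0, 0, 0, 0]}}

```text
clock: 14.9
tcp_pos: [600.7, 349.2, 351.3]
tool_rot: [0.692, 0.721, 0.001, 0.0]
contact_force: [0.1, -0.1, 1.3]
opening: 0.551
```

Request:
{"api": "carry_out", "payload": {"steps": [0.1, -0.85, -0.55, 0, 0, 0.1, -0.85, -0.55, 0, 0, 0.1, -0.85, -0.55, 0, 0, 0.1, 0, 0, 0.9, 0, 0.1, 0, 0, 0.9, 0, 0.1, 0, 0, 0.9, 0, 0.1, 0, 0, 0, 0]}}

```text
clock: 15.78
tcp_pos: [538.3, 244.2, 240.3]
tool_rot: [0.693, 0.72, -0.002, -0.001]
contact_force: [0.5, 0.2, 0.6]
opening: 0.553
```

```bash
python3 - <<'E'
from h import *
plan((539,245,200),1.615)
im=wsnap('w4'); sc=save('scene','s4.png')[150:310,230:410]
cv2.imwrite('pics/w4b.png',np.hstack([im,cv2.resize(sc,(432,384),interpolation=3)])[:,144:,::-1])
E
```

```text
clock 15.78 tcp [538.3 244.2 240.3] yaw 1.6089 | turn -0.0061 total [0.02  0.021 1.007] n 2 each [0.01  0.01  0.504]
```

View pics/w4b.png

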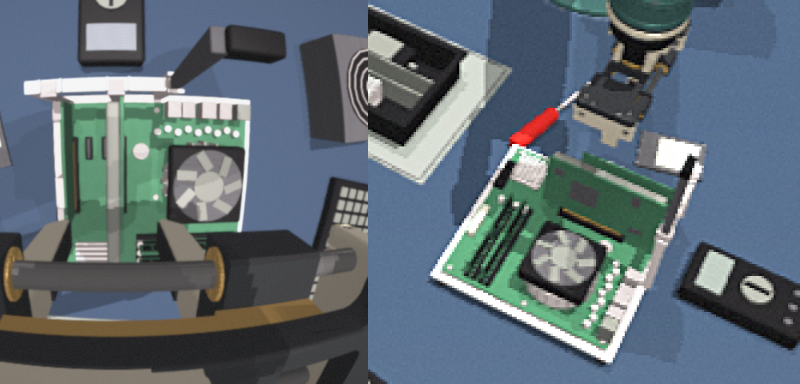

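```bash
python3 - <<'E'
from h import *
im=cv2.imread('pics/w4.png'); ci=json.load(open('w4.json'))
for v in (130,170,210):
    print(v,[(u,*map(int,im[v,u])) for u in range(244,276,2)])
    print([at_z('wrist',u,v,141,ci)[:2].tolist() for u in (248,256,264,272)])
E
```

```text
130 [(244, 121, 155, 99), (246, 123, 157, 101), (248, 122, 153, 101), (250, 127, 139, 129), (252, 166, 173, 175), (254, 179, 187, 188), (256, 180, 188, 190), (258, 183, 190, 193), (260, 183, 191, 194), (262, 150, 157, 158), (264, 113, 137, 101), (266, 128, 165, 106), (268, 130, 167, 106), (270, 134, 173, 112), (272, 134, 171, 110), (274, 132, 170, 110)]
[[527.1, 301.4], [534.2, 301.6], [541.3, 301.9], [548.5, 302.2]]
170 [(244, 117, 149, 97), (246, 114, 148, 95), (248, 118, 151, 98), (250, 116, 132, 113), (252, 146, 151, 154), (254, 160, 168, 169), (256, 163, 169, 171), (258, 164, 171, 171), (260, 163, 169, 170), (262, 146, 152, 153), (264, 111, 131, 102), (266, 112, 144, 93), (268, 66, 80, 60), (270, 74, 86, 68), (272, 116, 149, 96), (274, 117, 151, 96)]
[[528.3, 265.1], [535.6, 265.4], [542.9, 265.7], [550.1, 266.0]]
210 [(244, 93, 118, 77), (246, 92, 118, 77), (248, 92, 118, 78), (250, 81, 92, 78), (252, 97, 101, 102), (254, 102, 105, 106), (256, 104, 108, 109), (258, 102, 106, 107), (260, 105, 109, 110), (262, 98, 103, 102), (264, 79, 92, 74), (266, 76, 95, 64), (268, 47, 51, 43), (270, 57, 65, 51), (272, 85, 108, 71), (274, 86, 107, 70)]
[[529.5, 227.2], [537.0, 227.5], [544.5, 227.8], [552.0, 228.1]]
```

Request:
{"api": "carry_out", "payload": {"steps": [0.1, 0, 0, 0.8, 0, 0.1, 0, 0, 0.8, 0, 0.1, 0, 0, 0.8, 0, 0.1, 0, 0, 0.6, 0, 0.1, 0, 0, 0.3, 0, 0.1, 0, 0, 0, 0]}}

```text
clock: 16.62
tcp_pos: [539.4, 244.7, 110.8]
tool_rot: [0.692, 0.722, 0.0, 0.0]
contact_force: [-0.1, -0.5, 0.2]
opening: 0.551
```

Request:
{"api": "carry_out", "payload": {"steps": [-1, 0, 0, 0, 0, -1, 0, 0, 0, 0, -1, 0, 0, 0, 0, -1, 0, 0, 0, 0], "grip_force": 5}}

```text
clock: 17.12
tcp_pos: [539.1, 244.5, 110.1]
tool_rot: [0.692, 0.722, 0.0, 0.0]
contact_force: [0.0, -0.1, 1.6]
opening: 0.175
```

Request:
{"api": "carry_out", "payload": {"steps": [-1, 0, 0, 0, 0, -1, 0, 0, 0, 0, -1, 0, 0, -0.1, 0, -1, 0, 0, -0.2, 0, -1, 0, 0, -0.3, 0, -1, 0, 0, -0.4, 0, -1, 0, 0, -0.5, 0, -1, 0, 0, -0.5, 0, -1, 0, 0, -0.5, 0, -1, 0, 0, -0.5, 0], "grip_force": 30}}

```text
clock: 18.38
tcp_pos: [539.0, 244.5, 231.4]
tool_rot: [0.692, 0.722, 0.0, 0.0]
contact_force: [-0.5, 0.7, -2.7]
opening: 0.171
```

```bash
python3 - <<'E'
from h import *
o=state()[0];print(np.round(o['contact_force'],2),o['wrist_torque'],o['opening'])
plan((538.6,244.4,235),1.609);plan((462.5,-206,235),1.563)
E
```

```text
[-0.54  0.74 -2.72] [-0.07404534 -0.14238994 -0.01322092] 0.1714192813802899
clock 18.38 tcp [539.  244.5 231.4] yaw 1.6128 | turn 0.0038 total [-0.003 -0.01  -0.09 ] n 1 each [-0.003 -0.01  -0.09 ]
clock 18.38 tcp [539.  244.5 231.4] yaw 1.6128 | turn 0.0498 total [-11.278  -1.825  -0.092] n 13 each [-0.868 -0.14  -0.007]
```

Request:
{"api": "carry_out", "payload": {"steps": [-1, -0.4, -0.07, -0.1, 0.05, -1, -0.87, -0.14, 0, 0, -1, -0.87, -0.14, 0, 0, -1, -0.87, -0.14, 0, 0, -1, -0.87, -0.14, 0, 0, -1, -0.87, -0.14, 0, 0, -1, -0.87, -0.14, 0, 0, -1, -0.87, -0.14, 0, 0, -1, -0.87, -0.14, 0, 0, -1, -0.87, -0.14, 0, 0]}}

```text
clock: 19.62
tcp_pos: [483.0, -86.0, 233.4]
tool_rot: [0.711, 0.703, -0.0, -0.0]
contact_force: [0.9, 0.5, -2.5]
opening: 0.168
```

Request:
{"api": "carry_out", "payload": {"steps": [-1, -0.87, -0.14, 0, 0, -1, -0.87, -0.14, 0, 0, -1, -0.87, -0.14, 0, 0, -1, -0.45, -0.07, 0, 0, -1, 0, 0, 0, 0, -1, 0, 0, 0, 0]}}

```text
clock: 20.38
tcp_pos: [463.4, -206.1, 233.8]
tool_rot: [0.71, 0.704, 0.0, -0.0]
contact_force: [-0.6, 0.1, -2.6]
opening: 0.168
```

```bash
python3 - <<'E'
from h import *
plan((462.5,-206,180),1.563)
im=wsnap('w5'); sc=save('scene','s5.png')[110:270,150:330]
cv2.imwrite('pics/w5b.png',np.hstack([im[:,100:450],cv2.resize(sc,(432,384),interpolation=3)])[:,:,::-1])
E
```

```text
clock 20.38 tcp [ 463.4 -206.1  233.8] yaw 1.5626 | turn -0.0004 total [ 1.000e-03 -2.200e-02  1.344e+00] n 2 each [ 0.    -0.011  0.672]
```

View pics/w5b.png

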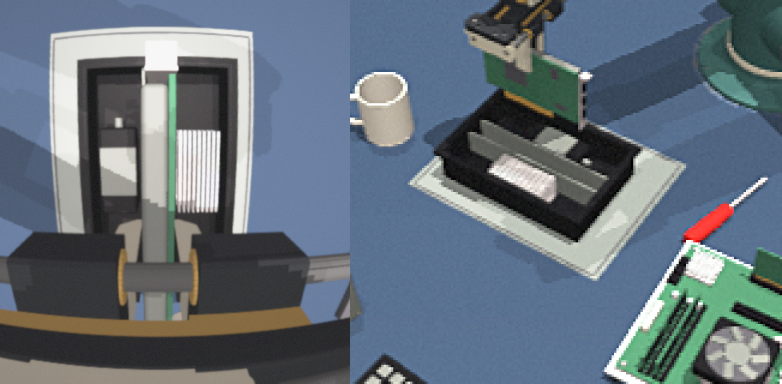

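```bash
python3 - <<'E'
from h import *
im=cv2.imread('pics/w5.png').sum(2)//3; ci=json.load(open('w5.json'))
for v in (100,150,180):
    r=im[v].astype(int); print(v,[(u,r[u]) for u in list(range(170,192,2))+list(range(330,354,2))])
    for u in (178,350): print(u,at_z('wrist',u,v,60,ci))
E
```

```text
100 [(170, np.int64(239)), (172, np.int64(239)), (174, np.int64(239)), (176, np.int64(232)), (178, np.int64(92)), (180, np.int64(68)), (182, np.int64(71)), (184, np.int64(79)), (186, np.int64(67)), (188, np.int64(31)), (190, np.int64(30)), (330, np.int64(76)), (332, np.int64(72)), (334, np.int64(73)), (336, np.int64(78)), (338, np.int64(199)), (340, np.int64(228)), (342, np.int64(228)), (344, np.int64(228)), (346, np.int64(227)), (348, np.int64(205)), (350, np.int64(173)), (352, np.int64(216))]
178 [ 371.7 -112.7   60. ]
350 [ 571.8 -113.3   60. ]
150 [(170, np.int64(239)), (172, np.int64(239)), (174, np.int64(239)), (176, np.int64(239)), (178, np.int64(212)), (180, np.int64(77)), (182, np.int64(72)), (184, np.int64(73)), (186, np.int64(75)), (188, np.int64(54)), (190, np.int64(34)), (330, np.int64(74)), (332, np.int64(67)), (334, np.int64(67)), (336, np.int64(108)), (338, np.int64(218)), (340, np.int64(224)), (342, np.int64(225)), (344, np.int64(226)), (346, np.int64(219)), (348, np.int64(166)), (350, np.int64(214)), (352, np.int64(167))]
178 [ 369.8 -171.6   60. ]
350 [ 573.  -172.7   60. ]
180 [(170, np.int64(170)), (172, np.int64(172)), (174, np.int64(171)), (176, np.int64(173)), (178, np.int64(170)), (180, np.int64(108)), (182, np.int64(53)), (184, np.int64(55)), (186, np.int64(59)), (188, np.int64(51)), (190, np.int64(42)), (330, np.int64(73)), (332, np.int64(68)), (334, np.int64(74)), (336, np.int64(212)), (338, np.int64(236)), (340, np.int64(235)), (342, np.int64(235)), (344, np.int64(233)), (346, np.int64(190)), (348, np.int64(217)), (350, np.int64(198)), (352, np.int64(134))]
178 [ 367.8 -207.6   60. ]
350 [ 574.8 -209.    60. ]
```

Request:
{"api": "carry_out", "payload": {"steps": [-1, 0, 0, 0.4, 0, -1, 0, 0, 0.6, 0, -1, 0, 0, 0.6, 0, -1, 0, 0, 0.6, 0, -1, 0, 0, 0.5, 0, -1, 0, 0, 0.4, 0, -1, 0, 0, 0.3, 0, -1, 0, 0, 0.1, 0, -1, 0, 0, 0, 0]}}

```text
clock: 21.6
tcp_pos: [463.5, -206.7, 94.1]
tool_rot: [0.71, 0.704, 0.0, 0.0]
contact_force: [-0.2, -0.2, -2.3]
opening: 0.171
```

Request:
{"api": "carry_out", "payload": {"steps": [-1, 0, 0, 0.1, 0, -1, 0, 0, 0.1, 0, -1, 0, 0, 0.08, 0, -1, 0, 0, 0.0, 0]}}

```text
clock: 22.1
tcp_pos: [463.3, -206.6, 82.4]
tool_rot: [0.71, 0.704, -0.0, -0.0]
contact_force: [-0.7, -0.5, -1.8]
opening: 0.166
```

Request:
{"api": "carry_out", "payload": {"steps": [-1, 0, 0, 0.04, 0, -1, 0, 0, 0.04, 0, -1, 0, 0, 0, 0]}}

```text
clock: 22.48
tcp_pos: [463.6, -206.8, 80.3]
tool_rot: [0.71, 0.704, 0.0, 0.0]
contact_force: [-2.6, 0.0, 5.7]
opening: 0.17
```

Request:
{"api": "carry_out", "payload": {"steps": [-0.5, 0, 0, 0, 0, -0.5, 0, 0, 0, 0, -0.2, 0, 0, 0, 0, -0.2, 0, 0, 0, 0, 0.3, 0, 0, 0, 0, 0.3, 0, 0, 0, 0, 0.3, 0, 0, -0.5, 0, 0.3, 0, 0, -0.8, 0, 0.3, 0, 0, -0.9, 0, 0.3, 0, 0, -0.9, 0]}}

```text
clock: 23.72
tcp_pos: [463.4, -206.6, 206.2]
tool_rot: [0.71, 0.704, 0.0, 0.001]
contact_force: [0.1, 0.5, 0.0]
opening: 0.65
```

```bash
python3 - <<'E'
from h import *
plan((592,348,360),0.045)
im=wsnap('w6'); sc=save('scene','s6.png')[120:280,150:330]
cv2.imwrite('pics/w6b.png',np.hstack([im[:,100:450],cv2.resize(sc,(432,384),interpolation=3)])[:,:,::-1])
E
```

```text
clock 23.73 tcp [ 463.4 -206.6  206.2] yaw 1.5628 | turn 1.5178 total [  3.841 -13.704  -3.848] n 16 each [ 0.24  -0.856 -0.24 ]
```

View pics/w6b.png

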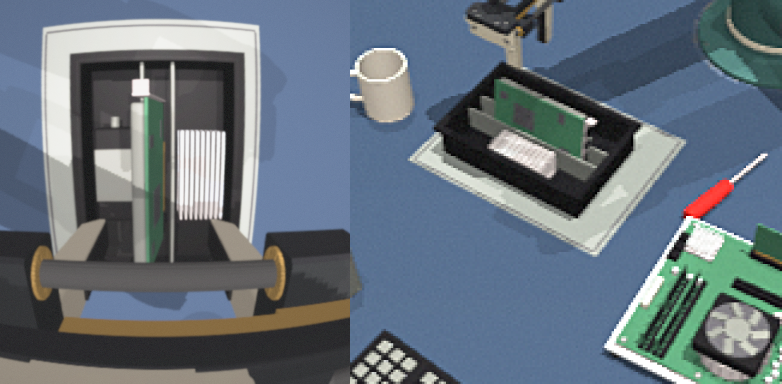

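Request:
{"api": "carry_out", "payload": {"steps": [0, 0, 0, -0.43, 0.1687, 0, 0, 0, -0.43, 0.1687, 0, 0, 0, -0.43, 0.1687, 0, 0, 0, -0.43, 0.1687, 0, 0, 0, -0.43, 0.1687, 0, 0, 0, -0.43, 0.1687, 0, 0, 0, -0.43, 0.1687, 0, 0, 0, -0.43, 0.1687, 0, 0, 0, -0.43, 0.1687]}}

```text
clock: 24.95
tcp_pos: [463.2, -206.5, 359.3]
tool_rot: [1.0, 0.019, 0.0, 0.0]
contact_force: [0.6, -0.5, -0.0]
opening: 0.498
```

```bash
python3 - <<'E'
from h import *
plan((600.5,348.5,360),0.043)
E
```

```text
clock 24.95 tcp [ 463.2 -206.5  359.3] yaw 0.0389 | turn -0.0041 total [  4.026 -13.714  -0.018] n 16 each [ 0.252 -0.857 -0.001]
```

Request:
{"api": "carry_out", "payload": {"steps": [0, 0.25, -0.86, 0, -0.004, 0, 0.25, -0.86, 0, 0, 0, 0.25, -0.86, 0, 0, 0, 0.25, -0.86, 0, 0, 0, 0.25, -0.86, 0, 0, 0, 0.25, -0.86, 0, 0, 0, 0.25, -0.86, 0, 0, 0, 0.25, -0.86, 0, 0, 0, 0.25, -0.86, 0, 0, 0, 0.25, -0.86, 0, 0]}}

```text
clock: 26.2
tcp_pos: [546.7, 143.0, 358.7]
tool_rot: [1.0, 0.024, 0.0, 0.0]
contact_force: [0.3, 0.0, -0.7]
opening: 0.5
```

Request:
{"api": "carry_out", "payload": {"steps": [0, 0.25, -0.86, 0, 0, 0, 0.25, -0.86, 0, 0, 0, 0.25, -0.86, 0, 0, 0, 0.25, -0.86, 0, 0, 0, 0.25, -0.86, 0, 0, 0, 0.25, -0.84, 0, 0, 0, 0, 0, 0, 0]}}

```text
clock: 27.08
tcp_pos: [596.6, 351.8, 357.5]
tool_rot: [1.0, 0.025, -0.001, 0.0]
contact_force: [0.0, -0.0, 0.1]
opening: 0.5
```

```bash
python3 - <<'E'
from h import *
plan((598,348,277),0.043)
E
```

```text
clock 27.07 tcp [596.6 351.8 357.5] yaw 0.0504 | turn 0.0074 total [0.033 0.096 2.012] n 3 each [0.011 0.032 0.671]
```

Request:
{"api": "carry_out", "payload": {"steps": [0, 0.05, 0.09, 0.5, 0.007, 0, 0, 0, 0.7, 0, 0, 0, 0, 0.6, 0, 0, 0, 0, 0.21, 0, 0, 0, 0, 0, 0, -1, 0, 0, 0, 0, -1, 0, 0, 0, 0, -1, 0, 0, 0, 0, -1, 0, 0, 0, 0], "grip_force": 8}}

```text
clock: 28.2
tcp_pos: [598.9, 347.1, 278.0]
tool_rot: [1.0, 0.021, 0.0, -0.001]
contact_force: [0.3, 16.1, -1.3]
opening: 0.127
```

Request:
{"api": "carry_out", "payload": {"steps": [-1, -0.1, -0.04, 0, 0, -1, -0.36, 0, 0.0, 0, -1, -0.36, 0, 0.04, 0, -1, -0.36, 0, 0.08, 0, -1, -0.35, 0, 0.11, 0, -1, -0.33, 0, 0.15, 0, -1, -0.32, 0, 0.18, 0, -1, -0.3, 0, 0.21, 0, -1, -0.28, 0, 0.24, 0, -1, 0, 0, 0, 0]}}

```text
clock: 29.45
tcp_pos: [487.3, 342.5, 236.8]
tool_rot: [1.0, 0.021, -0.001, 0.001]
contact_force: [-1.4, -9.9, -0.5]
opening: 0.125
```

Request:
{"api": "carry_out", "payload": {"steps": [-1, -0.25, 0.02, 0.26, 0, -1, -0.22, 0, 0.29, 0, -1, -0.19, 0, 0.31, 0, -1, -0.16, 0, 0.33, 0, -1, -0.13, 0, 0.34, 0, -1, -0.09, 0, 0.35, 0, -1, -0.06, 0, 0.34, 0, -1, 0, 0, 0, 0]}}

```text
clock: 30.45
tcp_pos: [443.8, 340.3, 147.3]
tool_rot: [1.0, 0.021, -0.001, 0.001]
contact_force: [1.1, -6.0, -1.8]
opening: 0.128
```

Now press down a little to be sure it meets its stop.

Request:
{"api": "carry_out", "payload": {"steps": [-1, 0, 0, 0.05, 0, -1, 0, 0, 0.05, 0, -1, 0, 0, 0, 0]}}

```text
clock: 30.82
tcp_pos: [444.3, 340.4, 145.1]
tool_rot: [1.0, 0.021, 0.0, 0.001]
contact_force: [-1.3, -8.3, 9.2]
opening: 0.125
```

Request:
{"api": "carry_out", "payload": {"steps": [0, 0, 0, 0, 0, 0, 0, 0, 0, 0, 0, 0, 0, -0.5, 0, 0, 0, 0, -0.6, 0, -1, 0, 0, 0, 0, -1, 0, 0, 0, 0, -1, 0, 0, 0, 0, -1, 0, 0, 0.2, 0, -1, 0, 0, 0.1, 0, -1, 0, 0, 0, 0]}}

```text
clock: 32.08
tcp_pos: [444.4, 340.8, 175.9]
tool_rot: [1.0, 0.021, -0.0, 0.0]
contact_force: [-1.7, -0.8, -0.3]
opening: 0.004
```

Request:
{"api": "carry_out", "payload": {"steps": [-1, 0, 0, 0.05, 0, -1, 0, 0, 0.05, 0, -1, 0, 0, 0, 0]}}

```text
clock: 32.45
tcp_pos: [444.7, 341.0, 173.5]
tool_rot: [1.0, 0.021, 0.0, -0.0]
contact_force: [-1.8, -1.2, 7.0]
opening: 0.007
```

Request:
{"api": "carry_out", "payload": {"steps": [-1, 0, 0, -0.5, 0, -1, 0, 0, -0.9, 0, -1, 0, 0, -0.9, 0, -1, 0, 0, -0.9, 0, -1, -0.3, 0.8, 0, 0, -1, -0.3, 0.8, 0, 0, -1, -0.3, 0.8, 0, 0, -1, 0, 0.8, 0, 0, -1, 0, 0, 0, 0]}}

```text
clock: 33.58
tcp_pos: [413.9, 210.3, 302.3]
tool_rot: [1.0, 0.02, 0.001, -0.0]
contact_force: [-1.3, 0.5, -0.6]
opening: 0.004
```

```bash
python3 - <<'E'
from h import *
o,p,R=state();print(o['clock'],p.round(),np.round(o['contact_force'],1))
sc=save('scene','s7.png')[130:310,140:420]; 
cv2.imwrite('pics/s7b.png',cv2.resize(sc,(800,514),interpolation=3)[:,:,::-1])
E
```

```text
33.575 [414. 210. 302.] [-1.3  0.5 -0.6]
```

View pics/s7b.png

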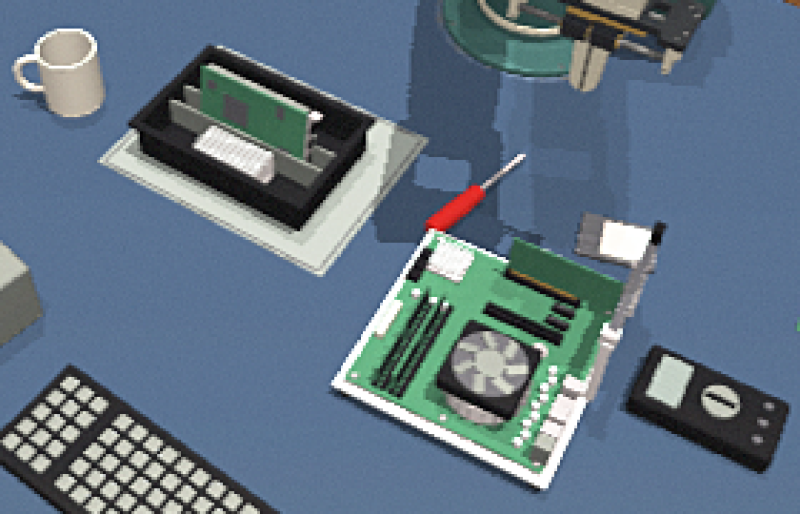

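The final picture shows the card at (255,110) in the crate's middle compartment and the crate on the mat. The network card is seated at (565,275) and the retainer is shut, with its tab at (657,233). Nothing else has moved, so I am handing in.

```bash
python3 -c "
from h import *
print(sign_off())"
```

```text
the job is handed in; nothing more can be done
None
```

The whole job is done and handed in at about 33.6 s, in the order asked.

- **Crate:** I dragged it by its far lip to about (462, -203) mm. The last wrist and scene pictures show it wholly on the mat, with its contents inside.
- **Retainer up:** I pinched the tab and swung it up until it met its stop.
- **Graphics card:** I drew it straight up; it weighs about 0.28 kg. I lowered it until the foot met the crate floor, with the tool at 80.3 mm against 81 mm expected and 5.7 N of contact, then let go. After release it leans slightly towards the robot, within the play of the compartment, and stands foot down between the dividers.
- **Retainer shut:** I swung it back down. A press with closed fingers met the tab top at z = 173.5 mm, which is exactly the shut height.
- **The rest:** In the final picture the network card is still seated. The screwdriver, drive, mug and multimeter look where they were, judged by eye only.

The only disagreement was a brief sideways force of 16 to 20 N each time I pinched the tab slightly off centre. I re-centred the arm each time.

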